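Load a bearing sleeve onto the infeed ramp

ROBOT

A 6-joint arm with a two-finger parallel gripper is mounted at the origin on a cart in front of the work surface, level with it; the furniture and walls round the work are solid. World frame = base frame: x ahead of the robot, y to its left, z up, the work surface at z = 0. Lengths are in m, angles in degrees, forces in N, time in s.
With the tool pointing down it reaches from about 0.35 to 0.875 m from the base axis. Payload 4.2 kg.
Tool frame: the origin (TCP) lies between the finger pads; the fingertips stand 11 mm ahead of it and the grasp point (between the pads) lies 8 mm behind it; z points along the fingers, y is the direction in which the jaws open and shut (so a half turn about z gives the same grasp; the last joint's range is limited). The gripper opens to 87 mm and grips with 3 to 60 N. Pads are 19 mm wide; open, the fingers measure 117 mm over their backs; the gripper's body (75 mm by 190 mm) begins 51 mm behind the grasp point.
Start: joints at [-51.303, 22.042, 0.453, 0, -68.411, -14.817], TCP at [0.253, -0.571, 0.234] pointing down, gripper open.
Joint ranges: [-179.83, 179.83], [-69.29, 118.12], [-61.27, 80.66], [-181.25, 117.63], [-171.15, -9.14], [-177.46, 177.46]. Speed limits (degrees/s): [159.86, 159.86, 180, 180, 180, 180].

INTERFACE

Orientations are given as a 3x3 rotation matrix whose columns are the frame's x, y, z axes.
In Python, from station import sense, capture, get_calibration, finish_job, search_frame, cut_out gives the robot as it stands.
- The arm moves only by the tool arm_command, never from a script. Its argument "rows" is a list of rows, each an object with "fingers": the opening in per cent of the stroke, from 0 (shut) to 100 (fully open); "travel": the shift along the tool's x, y, z in cm, a list of three; "roll": the turn about the tool's z in degrees. A call has 1 to 10 rows; each row is the pose to reach, as a shift and turn from the pose commanded when the call began, along the tool's axes at that moment; what a row does not reach only later rows make up. A row lasts 1/10 s, in which the tool goes at most 50 mm and 8.59 degrees, less where a joint would pass 70% of its speed; a pose out of reach is approached as far as the arm can. A call with a gripper value outside its range is refused whole. The fingers move at their own pace and stop on an object; the grip force is fixed at half the most. Time passes only in rows, so rows that repeat a pose let the fingers close. It gives the time, the measured TCP pose, the force and the opening at its end, in the units of the state.
- sense(): the state, without advancing time (a new reading comes with each control period).
- capture(name): name is "scene" or "top"; returns (picture, depth): 400x640x3 uint8, red, green, blue; 400x640 float32, m along the optical axis (not along the pixel's ray), 0 where there is no reading.
- get_calibration(name): a dict with "fov_y" (degrees; the focal length in pixels is half the picture's height over the tangent of half this angle, whatever the lens; pixels are square), "cx", "cy" (the principal point, pixels), "origin" and "attitude" of the camera in the world. Camera axes: x right, y down, z forward; pixel columns grow to the right and rows downward; lengths in m; the calibration is good to about 2 mm. A picture is of the moment at which its call begins. get_calibration takes no time and is no camera call.
- finish_job(): hands the job in, once; it reports no verdict.
Trained networks look in the newest picture that a camera, given by its name, has taken for a name from the list of things; names that differ only in an ending like _2 or _b are one class to them, and where a whole thing is asked for, a point or a joint stands for the part that bears it (a point fixed in the world has none). Each returns a list of dicts, best first, with "p" (0 to 1); they miss things now and then, are a little off and sometimes report something else, mostly with a low value. They report only what shows in the picture. A call takes as long as a camera call.
- search_frame(camera, label): "position" ([x, y, z] in m, in world coordinates, good to about 4 mm: the middle of the surface that is visible of it).
- cut_out(camera, label): "mask" (400x640 bool, what is visible of it).
The state is a dict: "time_s": time; "joints": joint angles; "joint_velocities": joint speeds; "effort": joint torques, N m; "tcp_pos": TCP position; "ee_rot": TCP orientation; "wrist_force": force on the tool from outside, world axes, zero at the start; "moment": the same for the moment, N m; "gripper_width": opening from 0.0 (shut) to 1.0 (fully open).
Only numpy, scipy, OpenCV 4.12 (cv2) and the standard library are available. Lean on these libraries where they do the work, as an engineer would, in place of code of your own. Each camera call takes 0.05 s, during which the arm holds its last target. There are 200 camera calls.

TASK

Roll the bronze bearing sleeve that lies on its side at the foot of the little ramp up between the side guides, by pushing it from behind with the fingertips, over the spring catch until it is fully home against the end stop and the catch has sprung up behind it. Push it steadily and gently, never letting it go on the slope so that it rolls back, and do not pinch it or lift it. Then draw the fingers clear, leaving the sleeve held between catch and stop and the spare sleeves and the flux brush beside the ramp where they are.

Things in the scene. Friction and masses are not known exactly. Their poses are not given: they have to be found in the camera images.
- ramp: small fixed metal loading ramp (aluminium deck on a low steel frame, 0.25 m long and 0.096 m wide) screwed to the bench. Origin: on the bench top, middle of the foot line where the deck rises out of the bench; +x points level in the uphill direction, y across the ramp, z up. Deck slope 9 degrees. At the foot two aluminium guides 13 mm high flare outward from y = +-44 mm at x = 10 mm to y = +-53 mm at x = -41 mm.
- deck: the ramp's sloping deck, fixed to it. Same origin as the ramp; +x points up along the slope, z is normal to the deck, whose upper face is z = 0. Two runners (12 to 48 mm either side of the middle) with a 24 mm slot between them; side guides with inner faces at y = +-44 mm stand 9 mm above the runners all the way from x = 5 mm to the end stop.
- end_stop: fixed upright plate across the head of the deck, with black rubber facing; its origin coincides with the deck's. Its face that meets the sleeve is at deck x = 190 mm and reaches 35 mm above the deck, so the sleeve's centre is at deck x = 165 mm when it is home.
- catch (a joint): spring catch: steel tongue 18 mm wide in the middle of the slot, hinged at its downhill end (deck x = 115 mm). 0 = fully up, its uphill tip 15 mm above the deck; 0.53 rad = pressed flush. The rolling sleeve presses it down (about 1 N) and it springs up once the sleeve is home; the released sleeve then rolls back 3 mm onto it. Fingertips pass astride it, or over it above 16 mm.
- catch_tip (a point): middle of the catch's upper uphill edge; with the catch up it is at deck x = 139 mm, 15 mm above the deck.
- sleeve: the work: plain bronze bearing sleeve lying on its side at the foot of the ramp, roughly across it; outside diameter 50 mm, length 64 mm, bore 37 mm, 0.3 to 0.6 kg, smooth and slightly oily (slips on the fingertips). Origin at its centre, 25 mm above what it lies on; its y axis is the sleeve's axis (x and z turn with it as it rolls).
- spare_a: a spare sleeve of the same size, standing on end beside the ramp; origin at its centre. To be left alone.
- spare_b: another spare sleeve standing on end beside the ramp's head; origin at its centre. To be left alone.
- brush: flux brush with a wooden handle, 147 x 18 x 10 mm, lying on the bench along the robot's side of the ramp; origin at the middle of its underside. To be left alone.

How it is judged:
By the outcome, as a careful person would: the job done as asked, in the order asked, and still so for the second after the job is handed in, with the robot touching nothing.
It also fails if it takes over 45 s, if anything falls off the work surface, if the arm or the gripper's body presses on something with over 40 N, if the wrist force passes 120 N, or if a joint passes its speed limit or range.

## Working session

There is one attempt and no reset: what is moved stays moved. The work goes in short steps, Python scripts to look and compute and a tool call to move; the robot and the scene stay as the last step left them, time stands still between calls to the robot, and variables do not carry over. Pictures are saved under pics/ and viewed, about 8 in all and at most 12, crops included, and the job is handed in when it is done.

Besides the shell and the picture viewer there is one more tool, called after ">>>" as a command line: name --argument value ..., lists and objects as JSON in quotes. arm_command: Moves the arm, as the interface text tells. Its arguments: {"type":"object","properties":{"rows":{"type":"array","items":{"type":"object","properties":{"fingers":{"type":"number"},"travel":{"type":"array","items":{"type":"number"}},"roll":{"type":"number"}}}}},"required":["rows"]}

```bash
mkdir -p pics; ls
cat > h.py <<'E'
import numpy as np, cv2
from station import *
def cal(n):
    c=get_calibration(n); f=200/np.tan(np.radians(c["fov_y"])/2)
    return f,c["cx"],c["cy"],np.array(c["origin"]),np.array(c["attitude"]).reshape(3,3)
def cloud(n,d):
    f,cx,cy,o,R=cal(n); v,u=np.mgrid[:400,:640]
    P=np.stack([(u-cx)*d/f,(v-cy)*d/f,d],-1)@R.T+o
    P[d==0]=np.nan; return P
def proj(n,p):
    f,cx,cy,o,R=cal(n); q=(np.array(p)-o)@R
    return f*q[...,:2]/q[...,2:]+[cx,cy]
E
python3 - <<'E'
from h import *
ims=[]
for n in("scene","top"):
    print(n,{k:np.round(v,3).tolist() for k,v in get_calibration(n).items()})
    im,d=capture(n); np.savez(f"{n}0.npz",im=im,d=d); cv2.imwrite(f"pics/{n}0.png",im[...,::-1])
    for l in("ramp","deck","end_stop","sleeve","spare_a","brush","catch_tip"):
        r=search_frame(n,l); print(l,[(np.round(x["position"],3).tolist(),round(x["p"],2)) for x in r[:4]])
print(sense())
E
```

```text
pics
scene {'fov_y': 44.579, 'cx': 320.594, 'cy': 193.483, 'origin': [-0.091, -0.689, 0.522], 'attitude': [[0.552, -0.482, 0.68], [-0.834, -0.3, 0.464], [-0.02, -0.823, -0.568]]}
ramp [([0.44, -0.309, 0.014], 0.94)]
deck [([0.449, -0.308, 0.021], 0.82)]
end_stop [([0.44, -0.398, 0.047], 0.78)]
sleeve [([0.538, -0.311, 0.007], 0.69), ([0.437, -0.138, 0.036], 0.58)]
spare_a [([0.568, -0.384, 0.04], 0.77), ([0.542, -0.31, 0.01], 0.41)]
brush [([0.365, -0.296, 0.005], 0.92)]
catch_tip [([0.461, -0.328, 0.026], 0.59)]
top {'fov_y': 48.012, 'cx': 320.07, 'cy': 199.303, 'origin': [0.392, -0.292, 0.892], 'attitude': [[0.02, -0.992, 0.126], [-1.0, -0.019, 0.005], [-0.002, -0.126, -0.992]]}
ramp [([0.46, -0.301, 0.015], 0.76)]
deck [([0.463, -0.313, 0.017], 0.77)]
end_stop [([0.47, -0.389, 0.063], 0.66), ([0.462, -0.3, 0.018], 0.39)]
sleeve [([0.449, -0.13, 0.05], 0.56), ([0.567, -0.3, 0.059], 0.23)]
spare_a [([0.568, -0.302, 0.061], 0.88), ([0.576, -0.365, 0.06], 0.8)]
brush [([0.372, -0.294, 0.01], 0.88)]
catch_tip []
{'time_s': 0.8, 'joints': array([-5.13020370e+01,  2.20372355e+01,  4.51096621e-01,  1.52234536e-04,
       -6.84124144e+01, -1.48140702e+01]), 'joint_velocities': array([-0.03232134, -0.0130014 ,  0.05065422,  0.13688194,  0.01107846,
       -0.03418224]), 'effort': array([-1.01421676e-04, -3.90414405e+01,  1.87613636e+01,  4.22416583e+00,
        1.55729527e-02, -1.84195341e-05]), 'tcp_pos': array([ 0.25302575, -0.57144406,  0.23358686]), 'ee_rot': array([[-9.14367418e-01, -4.04885446e-01,  1.38583576e-05],
       [-4.04885446e-01,  9.14367418e-01, -2.12509551e-05],
       [-4.06742818e-06, -2.50422282e-05, -1.00000000e+00]]), 'wrist_force': array([-0.39016412, -0.6460035 , -0.34166255]), 'moment': array([ 0.02576086,  0.0174143 , -0.02566273]), 'gripper_width': 0.9997577237013776}
```

View pics/top0.png

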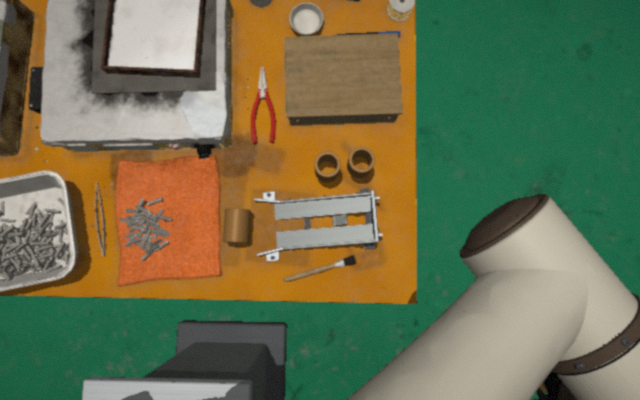

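View pics/scene0.png

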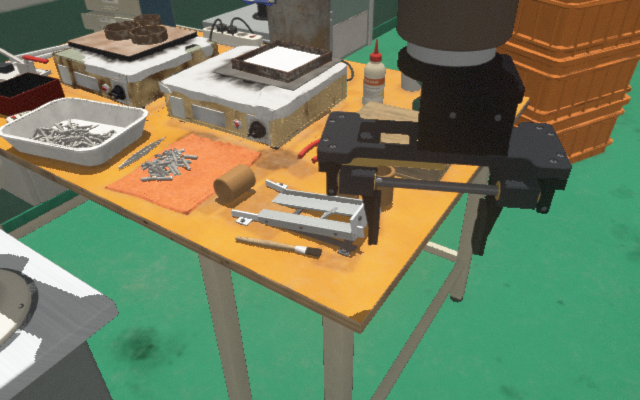

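The top view shows the sleeve at about (237,226). The ramp runs right from its foot at about (262,225) to the end stop at about (375,220). The two spares are at (328,166) and (361,161), and the brush is at about (320,268). Next I'll measure the geometry from the depth data.

Run:
```python
from h import *
z=np.load("top0.npz"); im,d=z["im"],z["d"]; P=cloud("top",d)
print("bench z",np.nanmedian(P[280:295,130:230,2]),np.nanmedian(P[130:140,350:400,2]), np.nanmedian(P[180:190,225:250,2]))
np.set_printoptions(linewidth=250,suppress=True)
zz=np.round(P[...,2]*1000)
print("cols",list(range(222,386,4)))
for v in range(188,264,3): print(v,zz[v,222:386:4].astype(int))
# sleeve
m=(P[...,2]>0.02)&(np.mgrid[:400,:640][1]>215)&(np.mgrid[:400,:640][1]<256)&(np.mgrid[:400,:640][0]>195)&(np.mgrid[:400,:640][0]<255)
q=P[m]; print("sleeve",len(q),q.min(0),q.max(0),q.mean(0))
r=cv2.minAreaRect((q[:,:2]*1000).astype(np.float32)); print(r)
cv2.imwrite("pics/crop0.png",cv2.resize(im[150:290,210:400,::-1],None,fx=4,fy=4,interpolation=cv2.INTER_CUBIC))
```

```text
bench z -0.0017952630162297867 -0.0023139644042583507 -0.0019397164722927962
cols [222, 226, 230, 234, 238, 242, 246, 250, 254, 258, 262, 266, 270, 274, 278, 282, 286, 290, 294, 298, 302, 306, 310, 314, 318, 322, 326, 330, 334, 338, 342, 346, 350, 354, 358, 362, 366, 370, 374, 378, 382]
188 [ 1 -2  0 -1 -2 -4 -3  0 -2 -2 -1 -1 -1  0 -2 -5 -2 -3 -2 -1 -2 -3 -3  0  1 -2 -1 -3 -1 -2 -3 -1 -3  0  0 -2 -3 -3 -1 -2  0]
191 [                  -4                   -1                   -3                    1                   -2                    0                    0                   -2                   -4 -9223372036854775808                   -2
                   -1                   -1                   -1                   -3                   -2                   -2                    0                    0                   -2                   -3                   -7
                   -4                   -2                   -2                    0                   -1                   -4                   -2                   -2                   -2                   -2     
[... 6574 characters left out ...]
      6                   -4                   -3 -9223372036854775808                   -4                   -3                    0                   -2]
260 [-1 -2  0 -2 -3 -1 -2 -2  1 -3 -1 -1  0  2  4 -3  0 -3 -2 -4 -2  1 -5 -3 -3 -2 -4  1 -4 -1  7  6  8  7 -3 -3 -1 -1 -3 -5 -2]
263 [-2 -2 -1 -2  0 -3 -4 -3 -2 -3  0 -4 -1 -2 -3  0 -1 -3 -2 -1 -1  0  0 -3 -2 -1 -1 -1  7  7  8  5  6  6 -4 -3 -2  1 -4  0 -1]
sleeve 880 [ 0.41543092 -0.15313391  0.02190481] [ 0.47980449 -0.10343999  0.05255245] [ 0.44716205 -0.13150795  0.04291322]
((447.5559387207031, -128.24371337890625), (49.78096008300781, 64.16497802734375), 88.81108093261719)<stdin>:7: RuntimeWarning: invalid value encountered in cast
```

View pics/crop0.png

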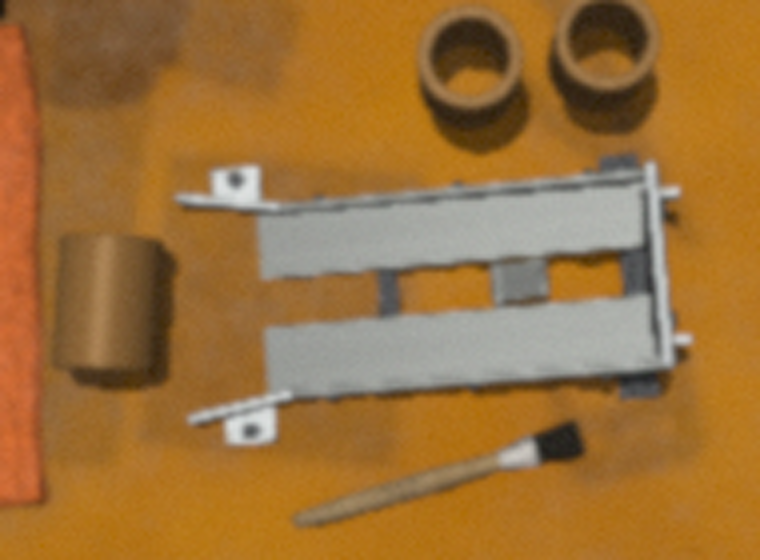

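The crop shows the sleeve roughly square to the ramp. The ramp is yawed a few degrees, so I'll fit its frame.

Run:
```python
from h import *
from scipy.optimize import least_squares
z=np.load("top0.npz"); im,d=z["im"],z["d"]; P=cloud("top",d)+[0,0,0.002]
f,cx,cy,o,R=cal("top")
# grey runner mask
hsv=cv2.cvtColor(im,cv2.COLOR_RGB2HSV); g=(hsv[...,1]<60)&(hsv[...,2]>100)
v,u=np.mgrid[:400,:640]; g&=(u>272)&(u<374)&(v>198)&(v<250)
# project a model of runners (deck frame quads) to image & fit x,y,yaw by IoU of the grey mask
def model(p):
    yw=np.radians(p[2]); c,s=np.cos(yw),np.sin(yw); sl=np.radians(9)
    X=np.array([c,s,0]);Y=np.array([-s,c,0]);Xd=X*np.cos(sl)+[0,0,np.sin(sl)]; Zd=np.cross(Xd,Y)
    return np.array([p[0],p[1],-0.002]),Xd,Y,Zd
def quad(p,x0,x1,y0,y1,zz=0):
    O,X,Y,Z=model(p); return proj("top",np.array([O+a*X+b*Y+zz*Z for a,b in((x0,y0),(x1,y0),(x1,y1),(x0,y1))]))
def ren(p):
    m=np.zeros((400,640),np.uint8)
    for a,b in((.012,.044),(-.044,-.012)): cv2.fillPoly(m,[np.round(quad(p,.004,.188,a,b)*16).astype(np.int32)],255,shift=4,lineType=cv2.LINE_AA)
    return m/255.
gb=cv2.GaussianBlur(g.astype(float),(0,0),1)
cost=lambda p:((cv2.GaussianBlur(ren(p),(0,0),1)-gb)**2).sum()
from scipy.optimize import minimize
best=None
for yw in(-95,-90,-85):
    for y in(-.19,-.205,-.22):
        r=minimize(cost,[.455,y,yw],method="Nelder-Mead",options=dict(initial_simplex=[[.455,y,yw],[.465,y,yw],[.455,y+.01,yw],[.455,y,yw+4]]))
        if best is None or r.fun<best.fun: best=r
p=best.x; print(p,best.fun)
O,X,Y,Z=model(p); print(X,Y,Z)
# checks: deck z residual and end stop
mm=g&(ren(p)>.9); q=(P[mm]-O)@np.stack([X,Y,Z],1); print("deck normal resid",np.nanmedian(q[:,2]),"slope",np.polyfit(q[:,0],q[:,2],1))
q=(P-O)@np.stack([X,Y,Z],-1)
e=(q[...,0]>.17)&(q[...,0]<.23)&(abs(q[...,1])<.05)&(q[...,2]>.03); print("endstop",np.percentile(q[e],[2,50,98],axis=0),e.sum())
s=q[(P[...,2]>.03)&(q[...,0]<-.02)&(q[...,0]>-.15)&(abs(q[...,1])<.07)]; r=cv2.minAreaRect((s[:,:2]*1000).astype(np.float32)); print("sleeve in deck",r)
vis=cv2.resize(im[150:290,210:400,::-1],None,fx=4,fy=4)
for a in((0,.19,.012,.044),(0,.19,-.044,-.012),(.115,.139,-.009,.009)):
    zz=0
    cv2.polylines(vis,[np.int32((quad(p,*a)-[210,150]+.5)*4)],1,(0,0,255),1)
cv2.polylines(vis,[np.int32((quad(p,.19,.1901,-.044,.044,.035)-[210,150]+.5)*4)],1,(255,0,0),1)
cv2.imwrite("pics/fit.png",vis); np.save("ramp.npy",p)
```

```text
[  0.45121036  -0.19950875 -85.45266839] 259.0361384213865
[ 0.07830651 -0.98457927  0.15643447] [0.99685218 0.07928261 0.        ] [-0.01240253  0.15594204  0.98768834]
 ** On entry to DLASCL parameter number  4 had an illegal value
 ** On entry to DLASCL parameter number  4 had an illegal value
 ** On entry to DLASCL parameter number  4 had an illegal value
 ** On entry to DLASCL parameter number  4 had an illegal value
 ** On entry to DLASCL parameter number  5 had an illegal value
 ** On entry to DLASCL parameter number  4 had an illegal valueTraceback (most recent call last):
  File "<stdin>", line 30, in <module>
    c, resids, rank, s = lstsq(lhs, rhs, rcond)
                         ~~~~~^^^^^^^^^^^^^^^^^
    x, resids, rank, s = _umath_linalg.lstsq(a, b, rcond,
                         ~~~~~~~~~~~~~~~~~~~^^^^^^^^^^^^^
                                             signature=signature)
                                             ^^^^^^^^^^^^^^^^^^^^
    raise LinAlgError("SVD did not converge in Linear Least Squares")
numpy.linalg.LinAlgError: SVD did not converge in Linear Least Squares
```

Run:
```python
from h import *
z=np.load("top0.npz"); im,d=z["im"],z["d"]; P=cloud("top",d)
p=np.array([.45121,-.19951,-85.4527]); np.save("ramp.npy",p)
yw=np.radians(p[2]); c,s=np.cos(yw),np.sin(yw); sl=np.radians(9)
Xh=np.array([c,s,0]);Y=np.array([-s,c,0]);X=Xh*np.cos(sl)+[0,0,np.sin(sl)]; Z=np.cross(X,Y); O=np.array([p[0],p[1],-.002])
q=(P-O)@np.stack([X,Y,Z],-1)
m=(q[...,0]>.02)&(q[...,0]<.18)&(abs(q[...,1])>.015)&(abs(q[...,1])<.04)&(abs(q[...,2])<.01)
a=q[m]; print("deck",np.median(a[:,2]),np.polyfit(a[:,0],a[:,2],1))
e=q[(q[...,0]>.17)&(q[...,0]<.23)&(abs(q[...,1])<.06)&(q[...,2]>.03)]; print("stop",np.percentile(e,[2,50,98],axis=0),len(e))
for nm,lo in(("hi",.025),):
  s=q[(P[...,2]>lo)&(q[...,0]<-.02)&(q[...,0]>-.15)&(abs(q[...,1])<.07)]; print("sleeve",cv2.minAreaRect((s[:,:2]*1000).astype(np.float32)))
vis=cv2.resize(im[150:290,210:400,::-1],None,fx=4,fy=4)
def quad(x0,x1,y0,y1,zz=0): return proj("top",np.array([O+a*X+b*Y+zz*Z for a,b in((x0,y0),(x1,y0),(x1,y1),(x0,y1))]))
for a in((0,.19,.012,.044),(0,.19,-.044,-.012),(.115,.139,-.009,.009)): cv2.polylines(vis,[np.int32((quad(*a)-[210,150]+.5)*4)],1,(0,0,255),1)
cv2.polylines(vis,[np.int32((quad(.19,.1901,-.044,.044,.035)-[210,150]+.5)*4)],1,(255,0,0),1)
cv2.imwrite("pics/fit.png",vis)
```

```text
deck -0.00019201772649228043 [-4.99337053e-05 -1.80154070e-04]
stop [[ 0.19392861 -0.04281764  0.03042486]
 [ 0.19843257  0.00151132  0.03432974]
 [ 0.20155208  0.04682377  0.03765273]] 160
sleeve ((-65.8197250366211, 2.283649444580078), (64.07217407226562, 49.094635009765625), 84.13351440429688)
```

View pics/fit.png

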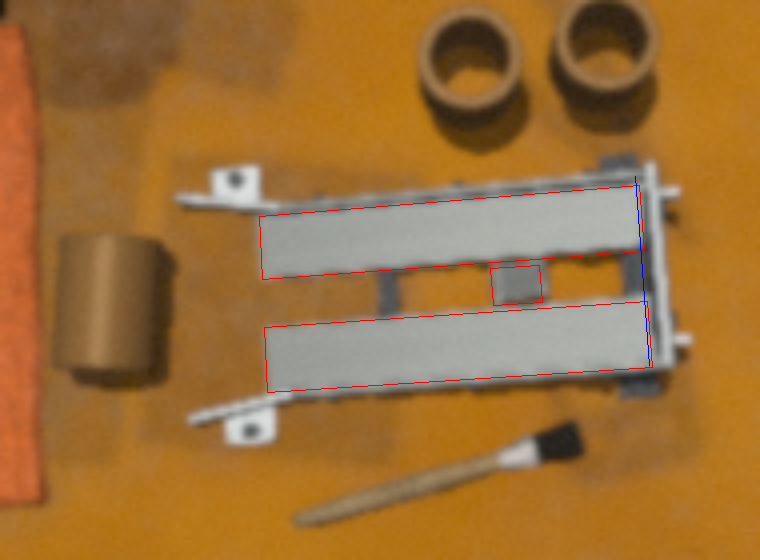

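The overlay matches the runners, catch and stop. In the ramp frame the sleeve is at x ≈ −71 mm, y ≈ +2 mm, with its axis about 6° off square. I'll go above and behind it, aligned with the ramp, with the fingers about 30 mm apart.

>>> arm_command --rows '[{"fingers": 34,"travel": [-37.3,37.3,0],"roll": -70.7},{"fingers": 34,"travel": [-37.3,37.3,0],"roll": -70.7},{"fingers": 34,"travel": [-37.3,37.3,0],"roll": -70.7},{"fingers": 34,"travel": [-37.3,37.3,0],"roll": -70.7},{"fingers": 34,"travel": [-37.3,37.3,0],"roll": -70.7},{"fingers": 34,"travel": [-37.3,37.3,0],"roll": -70.7},{"fingers": 34,"travel": [-37.3,37.3,0],"roll": -70.7},{"fingers": 34,"travel": [-37.3,37.3,0],"roll": -70.7},{"fingers": 34,"travel": [-37.3,37.3,0],"roll": -70.7},{"fingers": 34,"travel": [-37.3,37.3,0],"roll": -70.7}]'

```text
time_s: 1.8
tcp_pos: [0.4336, -0.103, 0.2341]
ee_rot: [[0.081, -0.997, 0.002], [-0.997, -0.081, 0.0], [0.0, -0.002, -1.0]]
wrist_force: [0.9, -0.8, 1.5]
gripper_width: 0.343
```

>>> arm_command --rows '[{"fingers": 34,"travel": [-2.3,-1.1,5],"roll": 0},{"fingers": 34,"travel": [-2.3,-1.1,10],"roll": 0},{"fingers": 34,"travel": [-2.3,-1.1,14],"roll": 0},{"fingers": 34,"travel": [-2.3,-1.1,17],"roll": 0},{"fingers": 34,"travel": [-2.3,-1.1,19],"roll": 0},{"fingers": 34,"travel": [-2.3,-1.1,20],"roll": 0},{"fingers": 34,"travel": [-2.3,-1.1,20.7],"roll": 0},{"fingers": 34,"travel": [-2.3,-1.1,20.7],"roll": 0}]'

```text
time_s: 2.6
tcp_pos: [0.4425, -0.0813, 0.0265]
ee_rot: [[0.08, -0.997, -0.0], [-0.997, -0.08, -0.0], [0.0, 0.0, -1.0]]
wrist_force: [0.8, 0.2, 0.8]
gripper_width: 0.338
```

```bash
cat >> h.py <<'E'
p=np.load("ramp.npy"); yw=np.radians(p[2]); Xh=np.array([np.cos(yw),np.sin(yw),0]); Y=np.array([-np.sin(yw),np.cos(yw),0]); O=np.array([p[0],p[1],0])
def ramp(w): w=np.asarray(w)-O; return np.round(np.array([w@Xh,w@Y,w[2]])*1000,1)
def st():
    s=sense(); print("t",s["time_s"],"tcp ramp mm",ramp(s["tcp_pos"]),"F",np.round(s["wrist_force"],1),"w",round(s["gripper_width"],3))
E
python3 - <<'E'
from h import *
st()
im,d=capture("scene"); cv2.imwrite("pics/s1.png",cv2.resize(im[130:260,160:400,::-1],None,fx=3.3,fy=3.3,interpolation=cv2.INTER_CUBIC))
E
```

```text
t 2.6 tcp ramp mm [-118.6    0.7   26.5] F [0.8 0.2 0.8] w 0.338
```

View pics/s1.png

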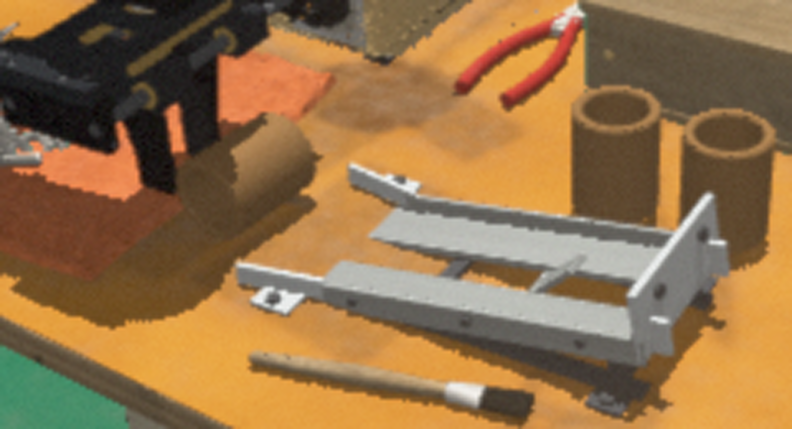

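The fingers are behind the sleeve and centred on it, with the sleeve at (245,170) in the crop. I'll start the slow push.

>>> arm_command --rows '[{"fingers": 34,"travel": [0.3,0,0]},{"fingers": 34,"travel": [0.6,0,0]},{"fingers": 34,"travel": [0.8,0,0]},{"fingers": 34,"travel": [1.0,0,0]},{"fingers": 34,"travel": [1.2,0,0]},{"fingers": 34,"travel": [1.4,0,0]},{"fingers": 34,"travel": [1.6,0,0]},{"fingers": 34,"travel": [1.8,0,0]},{"fingers": 34,"travel": [2.0,0,0]},{"fingers": 34,"travel": [2.2,0,0]}]'

```text
validation failed for argument at $.ro...
```

```bash
cat >> h.py <<'E'
def look():
    st(); im,d=capture("top"); P=cloud("top",d)+[0,0,.002]
    r=[x for x in cut_out("top","sleeve")]
    for x in r[:3]:
        m=x["mask"]; q=P[m]; q=q[~np.isnan(q).any(1)]
        if len(q)<30: continue
        w=(q-O); a=np.c_[w@Xh,w@Y,q[:,2]]*1000; a=a[a[:,2]>20] 
        if len(a)<30: continue
        print(round(x["p"],2),"sleeve ramp mm",np.round(np.median(a,0),1),"x",np.round(np.percentile(a[:,0],[2,98]),1),"y",np.round(np.percentile(a[:,1],[2,98]),1),"ztop",np.round(np.percentile(a[:,2],95),1),"rect",[np.round(t,1) for t in cv2.minAreaRect(a[:,:2].astype(np.float32))])
    return im,d
E
python3 -c "
from h import *
look()"
```

```text
t 2.65 tcp ramp mm [-118.6    1.1   27.1] F [ 0.7  0.1 -0.2] w 0.336
0.74 sleeve ramp mm [-66.5   1.6  47.2] x [-91.9 -46.2] y [-28.9  31.5] ztop 51.7 rect [array([-70.8,   1.5]), array([63.5, 49.2]), np.float64(86.2)]
```

>>> arm_command --rows '[{"fingers": 34,"travel": [0.3,0,0],"roll": 0},{"fingers": 34,"travel": [0.6,0,0],"roll": 0},{"fingers": 34,"travel": [0.8,0,0],"roll": 0},{"fingers": 34,"travel": [1.0,0,0],"roll": 0},{"fingers": 34,"travel": [1.2,0,0],"roll": 0},{"fingers": 34,"travel": [1.4,0,0],"roll": 0},{"fingers": 34,"travel": [1.6,0,0],"roll": 0},{"fingers": 34,"travel": [1.8,0,0],"roll": 0},{"fingers": 34,"travel": [2.0,0,0],"roll": 0},{"fingers": 34,"travel": [2.2,0,0],"roll": 0}]'

```text
time_s: 3.75
tcp_pos: [0.4441, -0.1033, 0.0265]
ee_rot: [[0.08, -0.997, -0.0], [-0.997, -0.08, -0.0], [0.0, 0.0, -1.0]]
wrist_force: [0.6, 0.7, 0.7]
gripper_width: 0.34
```

```bash
python3 -c "
from h import *
look()"
```

```text
t 3.75 tcp ramp mm [-96.4   0.5  26.5] F [0.6 0.7 0.7] w 0.34
0.87 sleeve ramp mm [-49.2   0.3  47.4] x [-71.4 -31.4] y [-30.6  28.8] ztop 51.6 rect [array([-51.4,   0. ]), array([62.9, 41.8]), np.float64(87.8)]
```

>>> arm_command --rows '[{"fingers": 34,"travel": [0.3,0,0],"roll": 0},{"fingers": 34,"travel": [0.6,0,0],"roll": 0},{"fingers": 34,"travel": [0.9,0,0],"roll": 0},{"fingers": 34,"travel": [1.2,0,0],"roll": 0},{"fingers": 34,"travel": [1.5,0,0],"roll": 0},{"fingers": 34,"travel": [1.8,0,0],"roll": 0},{"fingers": 34,"travel": [2.1,0,0],"roll": 0},{"fingers": 34,"travel": [2.4,0,0],"roll": 0},{"fingers": 34,"travel": [2.7,0,0],"roll": 0},{"fingers": 34,"travel": [3.0,0,0],"roll": 0}]'

```text
time_s: 4.85
tcp_pos: [0.4465, -0.1333, 0.0265]
ee_rot: [[0.08, -0.997, 0.0], [-0.997, -0.08, -0.0], [0.0, -0.0, -1.0]]
wrist_force: [-0.7, -0.1, 0.6]
gripper_width: 0.342
```

```bash
python3 -c "
from h import *
look()"
```

```text
t 4.85 tcp ramp mm [-66.3   0.6  26.5] F [-0.7 -0.1  0.6] w 0.342
```

```bash
cat >> h.py <<'E'
def look2():
    st(); s=sense(); tx=ramp(s["tcp_pos"])[0]
    im,d=capture("top"); P=cloud("top",d)+[0,0,.002]; w=P-O
    a=np.stack([w@Xh,w@Y,P[...,2]],-1)*1000; h=a[...,2]-np.maximum(a[...,0],0)*np.tan(np.radians(9))
    m=(h>18)&(h<56)&(abs(a[...,1])<48)&(a[...,0]>tx+10)&(a[...,0]<tx+90)&(a[...,0]<188)
    b=a[m]; print("n",len(b))
    if len(b)>20:
        print("x",np.round(np.percentile(b[:,0],[2,50,98]),1),"y",np.round(np.percentile(b[:,1],[2,98]),1),"rect",cv2.minAreaRect(b[:,:2].astype(np.float32)))
        for lo in(-32,-16,0,16):
            c=b[(b[:,1]>=lo)&(b[:,1]<lo+16)]
            if len(c)>8: # fit cylinder axis x0 with R=25: z=z0+sqrt(R2-(x-x0)2)
                from scipy.optimize import least_squares
                g=lambda t:np.hypot(c[:,0]-t[0],c[:,2]-t[1])-25
                r=least_squares(g,[tx+35,25+max(tx+35,0)*.158],loss="soft_l1"); print(lo,len(c),"axis x,z",np.round(r.x,1))
    return im,d
E
python3 -c "
from h import *
im,d=look2(); cv2.imwrite('pics/t2.png',cv2.resize(im[150:290,210:400,::-1],None,fx=3,fy=3))"
```

```text
t 4.95 tcp ramp mm [-66.3   0.5  26.5] F [-0.1  0.1  0.3] w 0.34
n 719
x [-39.2 -17.4   0.3] y [-33.5  27.6] rect ((-20.009273529052734, -2.824871063232422), (64.27720642089844, 40.661956787109375), 86.90666198730469)
-32 161 axis x,z [-26.5  25.4]
-16 188 axis x,z [-25.2  25.3]
0 200 axis x,z [-23.9  25.3]
16 146 axis x,z [-22.8  25.2]
```

View pics/t2.png

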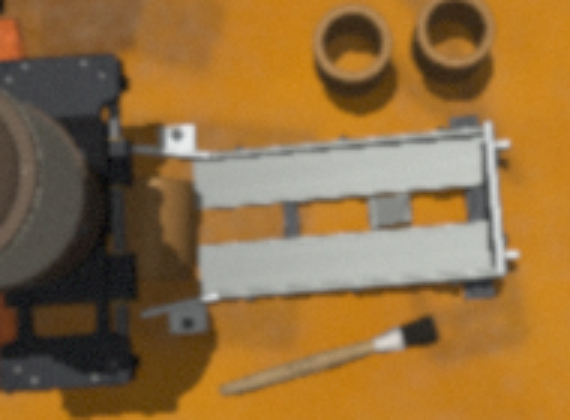

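The fit puts the sleeve at the mouth of the guides, axis at x ≈ −25 mm, about 4° off square. I'll carry on pushing to the foot.

>>> arm_command --rows '[{"fingers": 34,"travel": [0.3,0,0],"roll": 0},{"fingers": 34,"travel": [0.6,0,0],"roll": 0},{"fingers": 34,"travel": [0.9,0,0],"roll": 0},{"fingers": 34,"travel": [1.2,0,0],"roll": 0},{"fingers": 34,"travel": [1.5,0,0],"roll": 0},{"fingers": 34,"travel": [1.8,0,0],"roll": 0},{"fingers": 34,"travel": [2.1,0,0],"roll": 0},{"fingers": 34,"travel": [2.4,0,0],"roll": 0},{"fingers": 34,"travel": [2.7,0,0],"roll": 0},{"fingers": 34,"travel": [3.0,0,0],"roll": 0}]'

```text
time_s: 6.0
tcp_pos: [0.4489, -0.1632, 0.0266]
ee_rot: [[0.08, -0.997, -0.0], [-0.997, -0.08, 0.0], [-0.0, 0.0, -1.0]]
wrist_force: [-0.6, 0.6, 0.2]
gripper_width: 0.337
```

```bash
python3 -c "
from h import *
look2()"
```

```text
t 6.0 tcp ramp mm [-36.4   0.6  26.6] F [-0.6  0.6  0.2] w 0.337
n 620
x [-7.1 11.5 27.4] y [-36.4  25. ] rect ((4.764781951904297, -4.7826385498046875), (63.639869689941406, 44.89189147949219), 86.33674621582031)
-32 137 axis x,z [ 0.7 25.7]
-16 170 axis x,z [ 1.9 25.4]
0 171 axis x,z [ 3.2 26. ]
16 99 axis x,z [ 4.3 25.8]
```

>>> arm_command --rows '[{"fingers": 34,"travel": [0.2,0,0],"roll": 0},{"fingers": 34,"travel": [0.4,0,0],"roll": 0},{"fingers": 34,"travel": [0.6,0,0],"roll": 0},{"fingers": 34,"travel": [0.8,0,0],"roll": 0},{"fingers": 34,"travel": [1.0,0,0],"roll": 0},{"fingers": 34,"travel": [1.2,0,-0.03],"roll": 0},{"fingers": 34,"travel": [1.4,0,-0.06],"roll": 0},{"fingers": 34,"travel": [1.6,0,-0.1],"roll": 0},{"fingers": 34,"travel": [1.8,0,-0.13],"roll": 0},{"fingers": 34,"travel": [2.0,0,-0.16],"roll": 0}]'

```text
time_s: 7.05
tcp_pos: [0.4505, -0.1831, 0.0282]
ee_rot: [[0.08, -0.997, -0.0], [-0.997, -0.08, -0.0], [-0.0, 0.0, -1.0]]
wrist_force: [-0.2, 1.4, 0.6]
gripper_width: 0.341
```

```bash
python3 -c "
from h import *
look2()"
```

```text
t 7.05 tcp ramp mm [-16.4   0.5  28.2] F [-0.2  1.4  0.6] w 0.341
n 594
x [14.1 31.6 46.8] y [-37.8  23.4] rect ((25.1258602142334, -6.565387725830078), (62.639869689941406, 42.91765594482422), 86.75260925292969)
-32 122 axis x,z [20.3 28.4]
-16 171 axis x,z [21.7 28.5]
0 155 axis x,z [23.1 28.7]
16 86 axis x,z [23.6 28.8]
```

The −y finger is in contact, and the sleeve is at x = 22 mm, y = −7 mm, still about 4° skewed. I'll shift the fingers a little toward −y and widen them so the push squares it.

>>> arm_command --rows '[{"fingers": 40,"travel": [0.2,0.1,-0.03],"roll": 0},{"fingers": 40,"travel": [0.4,0.2,-0.06],"roll": 0},{"fingers": 40,"travel": [0.6,0.3,-0.09],"roll": 0},{"fingers": 40,"travel": [0.8,0.4,-0.12],"roll": 0},{"fingers": 40,"travel": [1.0,0.5,-0.16],"roll": 0},{"fingers": 40,"travel": [1.2,0.5,-0.19],"roll": 0},{"fingers": 40,"travel": [1.4,0.5,-0.22],"roll": 0},{"fingers": 40,"travel": [1.6,0.5,-0.25],"roll": 0},{"fingers": 40,"travel": [1.8,0.5,-0.28],"roll": 0},{"fingers": 40,"travel": [2.0,0.5,-0.32],"roll": 0}]'

```text
time_s: 8.1
tcp_pos: [0.4471, -0.2034, 0.0313]
ee_rot: [[0.08, -0.997, -0.0], [-0.997, -0.08, 0.0], [-0.0, 0.0, -1.0]]
wrist_force: [-0.1, 1.4, 0.7]
gripper_width: 0.402
```

```bash
python3 -c "
from h import *
look2()"
```

```text
t 8.1 tcp ramp mm [ 3.6 -4.4 31.3] F [-0.1  1.4  0.7] w 0.402
n 559
x [35.7 51.6 66.1] y [-39.   22.1] rect ((50.05929183959961, -7.99664306640625), (62.8992805480957, 31.682024002075195), 86.87235260009766)
-32 131 axis x,z [41.2 31.4]
-16 150 axis x,z [42.5 31.5]
0 148 axis x,z [42.3 32.1]
16 65 axis x,z [43.7 31.4]
```

>>> arm_command --rows '[{"fingers": 40,"travel": [0.2,0,-0.03],"roll": 0},{"fingers": 40,"travel": [0.4,0,-0.06],"roll": 0},{"fingers": 40,"travel": [0.6,0,-0.09],"roll": 0},{"fingers": 40,"travel": [0.8,0,-0.12],"roll": 0},{"fingers": 40,"travel": [1.0,0,-0.16],"roll": 0},{"fingers": 40,"travel": [1.2,0,-0.19],"roll": 0},{"fingers": 40,"travel": [1.4,0,-0.22],"roll": 0},{"fingers": 40,"travel": [1.6,0,-0.25],"roll": 0},{"fingers": 40,"travel": [1.8,0,-0.28],"roll": 0},{"fingers": 40,"travel": [2.0,0,-0.32],"roll": 0}]'

```text
time_s: 9.15
tcp_pos: [0.4487, -0.2233, 0.0346]
ee_rot: [[0.08, -0.997, -0.0], [-0.997, -0.08, 0.0], [-0.0, 0.0, -1.0]]
wrist_force: [0.2, 1.7, 0.6]
gripper_width: 0.4
```

```bash
python3 -c "
from h import *
look2()"
```

```text
t 9.15 tcp ramp mm [23.6 -4.4 34.6] F [0.2 1.7 0.6] w 0.4
n 499
x [58.3 73.3 86.4] y [-40.5  21. ] rect ((71.82228088378906, -8.959892272949219), (63.80216979980469, 29.72004508972168), 86.60209655761719)
-32 138 axis x,z [61.  34.8]
-16 133 axis x,z [61.7 35. ]
0 116 axis x,z [62.7 34.9]
16 47 axis x,z [63.2 34.4]
```

>>> arm_command --rows '[{"fingers": 40,"travel": [0.2,0,-0.03],"roll": 0},{"fingers": 40,"travel": [0.4,0,-0.06],"roll": 0},{"fingers": 40,"travel": [0.6,0,-0.09],"roll": 0},{"fingers": 40,"travel": [0.8,0,-0.12],"roll": 0},{"fingers": 40,"travel": [1.0,0,-0.16],"roll": 0},{"fingers": 40,"travel": [1.2,0,-0.19],"roll": 0},{"fingers": 40,"travel": [1.4,0,-0.22],"roll": 0},{"fingers": 40,"travel": [1.6,0,-0.25],"roll": 0},{"fingers": 40,"travel": [1.8,0,-0.28],"roll": 0},{"fingers": 40,"travel": [2.0,0,-0.32],"roll": 0}]'

```text
time_s: 10.2
tcp_pos: [0.4503, -0.2433, 0.0377]
ee_rot: [[0.08, -0.997, -0.0], [-0.997, -0.08, 0.0], [-0.0, 0.0, -1.0]]
wrist_force: [0.4, 1.7, 0.3]
gripper_width: 0.4
```

```bash
python3 -c "
from h import *
look2()"
```

```text
t 10.2 tcp ramp mm [43.5 -4.4 37.7] F [0.4 1.7 0.3] w 0.4
n 398
x [ 82.5  95.5 106.5] y [-42.   19.3] rect ((92.51730346679688, -10.193695068359375), (64.02391815185547, 26.202932357788086), 86.37501525878906)
-32 114 axis x,z [80.9 38. ]
-16 96 axis x,z [81.4 38.5]
0 89 axis x,z [82.5 38. ]
16 27 axis x,z [82.7 38. ]
```

>>> arm_command --rows '[{"fingers": 40,"travel": [0.2,0,-0.03],"roll": 0},{"fingers": 40,"travel": [0.4,0,-0.06],"roll": 0},{"fingers": 40,"travel": [0.6,0,-0.09],"roll": 0},{"fingers": 40,"travel": [0.8,0,-0.12],"roll": 0},{"fingers": 40,"travel": [1.0,0,-0.16],"roll": 0},{"fingers": 40,"travel": [1.2,0,-0.19],"roll": 0},{"fingers": 40,"travel": [1.4,0,-0.22],"roll": 0},{"fingers": 40,"travel": [1.6,0,-0.25],"roll": 0},{"fingers": 40,"travel": [1.8,0,-0.28],"roll": 0},{"fingers": 40,"travel": [2.0,0,-0.32],"roll": 0}]'

```text
time_s: 11.25
tcp_pos: [0.4518, -0.2632, 0.041]
ee_rot: [[0.08, -0.997, -0.0], [-0.997, -0.08, 0.0], [-0.0, 0.0, -1.0]]
wrist_force: [-0.1, 1.2, 1.1]
gripper_width: 0.402
```

```bash
python3 -c "
from h import *
look2()"
```

```text
t 11.25 tcp ramp mm [63.5 -4.4 41. ] F [-0.1  1.2  1.1] w 0.402
n 272
x [104.2 117.9 125.7] y [-41.7  18. ] rect ((115.82241821289062, -10.634031295776367), (62.43986511230469, 21.249540328979492), 86.45590209960938)
-32 86 axis x,z [100.7  41. ]
-16 63 axis x,z [100.8  41.5]
0 41 axis x,z [101.1  41.6]
16 13 axis x,z [101.4  42.2]
```

>>> arm_command --rows '[{"fingers": 40,"travel": [0.2,0,-0.03],"roll": 0},{"fingers": 40,"travel": [0.4,0,-0.06],"roll": 0},{"fingers": 40,"travel": [0.6,0,-0.09],"roll": 0},{"fingers": 40,"travel": [0.8,0,-0.12],"roll": 0},{"fingers": 40,"travel": [1.0,0,-0.16],"roll": 0},{"fingers": 40,"travel": [1.2,0,-0.19],"roll": 0},{"fingers": 40,"travel": [1.4,0,-0.22],"roll": 0},{"fingers": 40,"travel": [1.6,0,-0.25],"roll": 0},{"fingers": 40,"travel": [1.8,0,-0.28],"roll": 0},{"fingers": 40,"travel": [2.0,0,-0.32],"roll": 0}]'

```text
time_s: 12.3
tcp_pos: [0.4535, -0.2832, 0.0442]
ee_rot: [[0.08, -0.997, 0.0], [-0.997, -0.08, -0.0], [0.0, -0.0, -1.0]]
wrist_force: [0.1, 2.7, 1.2]
gripper_width: 0.4
```

```bash
python3 -c "
from h import *
look2()
im,d=capture('scene'); cv2.imwrite('pics/s3.png',cv2.resize(im[130:260,200:400,::-1],None,fx=4,fy=4,interpolation=cv2.INTER_CUBIC))"
```

```text
t 12.3 tcp ramp mm [83.6 -4.3 44.2] F [0.1 2.7 1.2] w 0.4
n 143
x [125.6 137.7 145.1] y [-41.2  -7.1] rect ((135.98269653320312, -21.46880531311035), (39.47334671020508, 19.931610107421875), 87.801513671875)
-32 63 axis x,z [120.3  44.4]
-16 22 axis x,z [120.5  44.1]
```

View pics/s3.png

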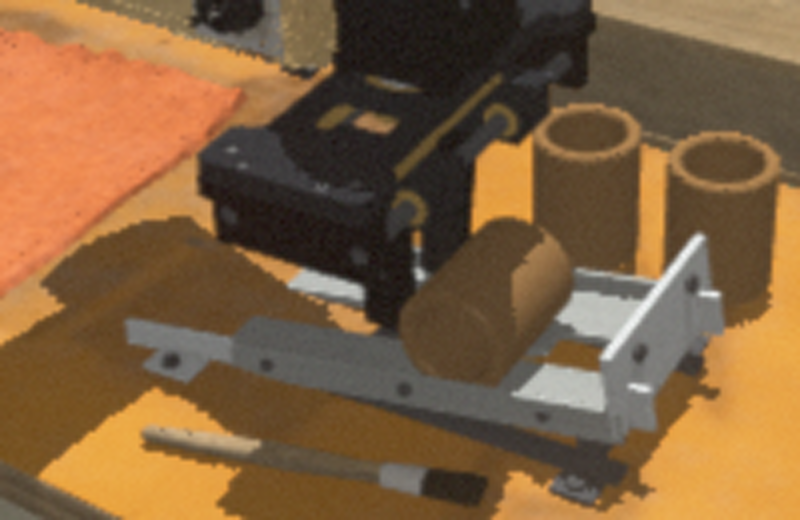

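The sleeve is square and starting onto the catch, with the force up to 2.7 N. I'll continue with a slight re-centring of the fingers.

>>> arm_command --rows '[{"fingers": 40,"travel": [0.2,-0.05,-0.03],"roll": 0},{"fingers": 40,"travel": [0.4,-0.1,-0.06],"roll": 0},{"fingers": 40,"travel": [0.6,-0.15,-0.09],"roll": 0},{"fingers": 40,"travel": [0.8,-0.2,-0.12],"roll": 0},{"fingers": 40,"travel": [1.0,-0.2,-0.16],"roll": 0},{"fingers": 40,"travel": [1.2,-0.2,-0.19],"roll": 0},{"fingers": 40,"travel": [1.4,-0.2,-0.22],"roll": 0},{"fingers": 40,"travel": [1.6,-0.2,-0.25],"roll": 0},{"fingers": 40,"travel": [1.8,-0.2,-0.28],"roll": 0},{"fingers": 40,"travel": [2.0,-0.2,-0.32],"roll": 0}]'

```text
time_s: 13.4
tcp_pos: [0.4571, -0.303, 0.0474]
ee_rot: [[0.08, -0.997, 0.0], [-0.997, -0.08, -0.0], [0.0, -0.0, -1.0]]
wrist_force: [0.5, 3.7, 1.5]
gripper_width: 0.399
```

```bash
python3 -c "
from h import *
look2()"
```

```text
t 13.4 tcp ramp mm [103.6  -2.4  47.4] F [0.5 3.7 1.5] w 0.399
n 126
x [147.4 160.9 187.9] y [-40.8  31.4] rect ((179.99000549316406, -10.245262145996094), (87.47520446777344, 34.58682632446289), 59.7907600402832)
-32 49 axis x,z [141.3  46.9]
0 10 axis x,z [162.5  64.6]
16 10 axis x,z [162.   57.2]
```

>>> arm_command --rows '[{"fingers": 40,"travel": [0.17,0,-0.03],"roll": 0},{"fingers": 40,"travel": [0.34,0,-0.06],"roll": 0},{"fingers": 40,"travel": [0.51,0,-0.08],"roll": 0},{"fingers": 40,"travel": [0.68,0,-0.11],"roll": 0},{"fingers": 40,"travel": [0.85,0,-0.13],"roll": 0},{"fingers": 40,"travel": [1.02,0,-0.16],"roll": 0},{"fingers": 40,"travel": [1.19,0,-0.19],"roll": 0},{"fingers": 40,"travel": [1.35,0,-0.21],"roll": 0},{"fingers": 40,"travel": [1.5,0,-0.24],"roll": 0},{"fingers": 40,"travel": [1.6,0,-0.25],"roll": 0}]'

```text
time_s: 14.45
tcp_pos: [0.4584, -0.319, 0.0499]
ee_rot: [[0.08, -0.997, 0.0], [-0.997, -0.08, -0.0], [0.0, -0.0, -1.0]]
wrist_force: [-0.6, 1.7, 0.8]
gripper_width: 0.398
```

```bash
python3 -c "
from h import *
st()"
```

```text
t 14.45 tcp ramp mm [119.6  -2.3  49.9] F [-0.6  1.7  0.8] w 0.398
```

>>> arm_command --rows '[{"fingers": 40,"travel": [0.05,0,-0.01],"roll": 0},{"fingers": 40,"travel": [0.1,0,-0.02],"roll": 0},{"fingers": 40,"travel": [0.15,0,-0.02],"roll": 0},{"fingers": 40,"travel": [0.15,0,-0.02],"roll": 0}]'

```text
time_s: 14.85
tcp_pos: [0.4585, -0.3204, 0.05]
ee_rot: [[0.08, -0.997, 0.0], [-0.997, -0.08, -0.0], [0.0, -0.0, -1.0]]
wrist_force: [0.2, 0.6, 0.7]
gripper_width: 0.398
```

```bash
python3 -c "
from h import *
look2()
im,d=capture('scene'); cv2.imwrite('pics/s4.png',cv2.resize(im[130:260,200:400,::-1],None,fx=4,fy=4,interpolation=cv2.INTER_CUBIC))"
```

```text
t 14.85 tcp ramp mm [121.   -2.3  50. ] F [0.2 0.6 0.7] w 0.398
n 66
x [166.1 175.3 187.8] y [-41.8 -24.9] rect ((178.7349395751953, -33.800411224365234), (28.330760955810547, 14.340648651123047), 33.45914840698242)
-32 18 axis x,z [164.  46.]
```

View pics/s4.png

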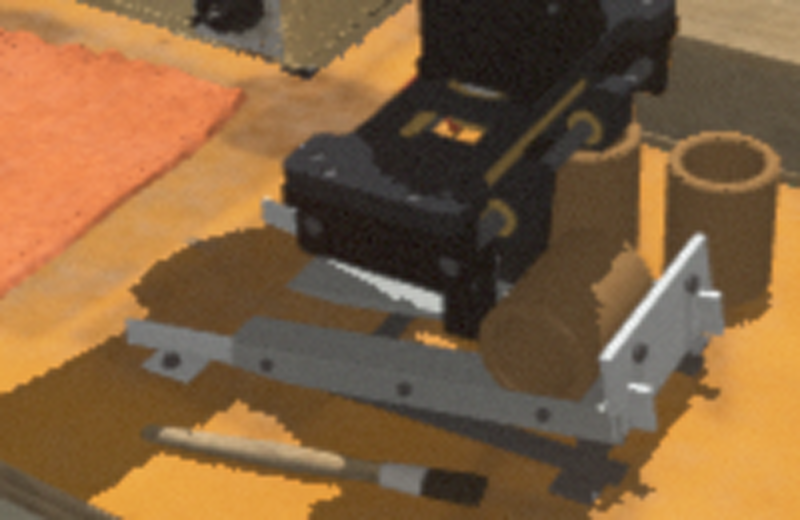

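The sleeve is at or nearly at the stop. I'll press on in small steps until the force shows contact with it.

>>> arm_command --rows '[{"fingers": 40,"travel": [0.05,0,-0.01],"roll": 0},{"fingers": 40,"travel": [0.1,0,-0.02],"roll": 0},{"fingers": 40,"travel": [0.15,0,-0.02],"roll": 0},{"fingers": 40,"travel": [0.15,0,-0.02],"roll": 0}]'

```text
time_s: 15.35
tcp_pos: [0.4587, -0.3219, 0.0503]
ee_rot: [[0.08, -0.997, 0.0], [-0.997, -0.08, -0.0], [0.0, -0.0, -1.0]]
wrist_force: [0.3, 0.1, 0.5]
gripper_width: 0.4
```

>>> arm_command --rows '[{"fingers": 40,"travel": [0.05,0,-0.01],"roll": 0},{"fingers": 40,"travel": [0.1,0,-0.02],"roll": 0},{"fingers": 40,"travel": [0.15,0,-0.02],"roll": 0},{"fingers": 40,"travel": [0.15,0,-0.02],"roll": 0}]'

```text
time_s: 15.75
tcp_pos: [0.4586, -0.323, 0.0505]
ee_rot: [[0.08, -0.997, -0.0], [-0.997, -0.08, 0.0], [-0.0, 0.0, -1.0]]
wrist_force: [-0.0, 3.5, 2.3]
gripper_width: 0.4
```

>>> arm_command --rows '[{"fingers": 40,"travel": [0.05,0,-0.01],"roll": 0},{"fingers": 40,"travel": [0.1,0,-0.02],"roll": 0},{"fingers": 40,"travel": [0.1,0,-0.02],"roll": 0}]'

```text
time_s: 16.05
tcp_pos: [0.4587, -0.3242, 0.0506]
ee_rot: [[0.08, -0.997, -0.0], [-0.997, -0.08, 0.0], [-0.0, 0.0, -1.0]]
wrist_force: [-0.0, 1.9, 1.4]
gripper_width: 0.4
```

>>> arm_command --rows '[{"fingers": 40,"travel": [0.05,0,-0.01],"roll": 0},{"fingers": 40,"travel": [0.1,0,-0.02],"roll": 0},{"fingers": 40,"travel": [0.15,0,-0.02],"roll": 0}]'

```text
time_s: 16.35
tcp_pos: [0.4586, -0.3246, 0.0507]
ee_rot: [[0.08, -0.997, -0.001], [-0.997, -0.08, 0.002], [-0.002, 0.001, -1.0]]
wrist_force: [0.6, 9.6, 2.8]
gripper_width: 0.406
```

```bash
python3 -c "
from h import *
look2()
im,d=capture('scene'); cv2.imwrite('pics/s5.png',cv2.resize(im[180:250,290:400,::-1],None,fx=7,fy=7,interpolation=cv2.INTER_CUBIC))"
```

```text
t 16.35 tcp ramp mm [125.2  -2.5  50.7] F [0.6 9.6 2.8] w 0.406
n 55
x [170.8 180.4 187.8] y [-41.6 -27.4] rect ((180.1162109375, -35.790679931640625), (21.870271682739258, 12.505505561828613), 22.86553382873535)
-32 15 axis x,z [164.9  47.2]
```

View pics/s5.png

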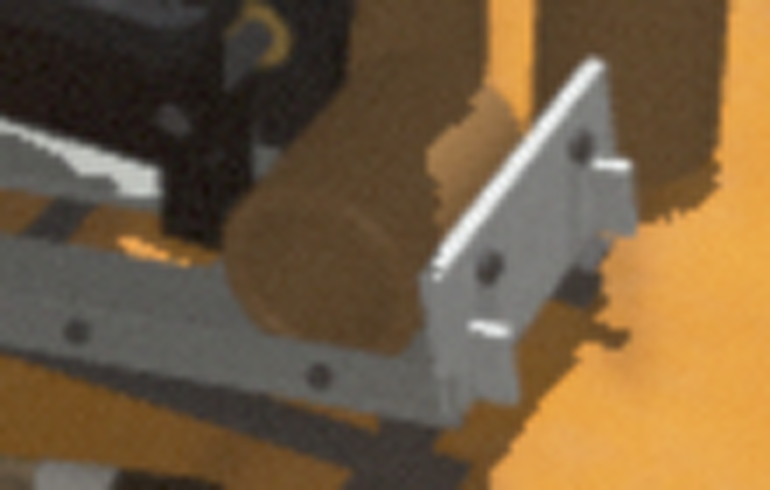

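The force is 9.6 N with the arm blocked, so the sleeve is home. I'll back off slowly, ready to support it if the catch isn't up.

>>> arm_command --rows '[{"fingers": 40,"travel": [-0.1,0,0.01],"roll": 0},{"fingers": 40,"travel": [-0.2,0,0.02],"roll": 0},{"fingers": 40,"travel": [-0.3,0,0.02],"roll": 0},{"fingers": 40,"travel": [-0.4,0,0.03],"roll": 0},{"fingers": 40,"travel": [-0.5,0,0.03],"roll": 0},{"fingers": 40,"travel": [-0.6,0,0.04],"roll": 0},{"fingers": 40,"travel": [-0.7,0,0.05],"roll": 0},{"fingers": 40,"travel": [-0.8,0,0.05],"roll": 0}]'

```text
time_s: 17.25
tcp_pos: [0.4583, -0.3177, 0.0504]
ee_rot: [[0.08, -0.997, 0.0], [-0.997, -0.08, -0.0], [0.0, -0.0, -1.0]]
wrist_force: [0.0, 0.2, 0.1]
gripper_width: 0.401
```

```bash
python3 -c "
from h import *
look2()"
```

```text
t 17.25 tcp ramp mm [118.4  -2.3  50.4] F [0.  0.2 0.1] w 0.401
n 102
x [163.5 175.5 187.7] y [-41.7 -19.9] rect ((178.75155639648438, -33.02204513549805), (34.81781768798828, 17.919710159301758), 39.91425323486328)
-32 40 axis x,z [161.2  49.8]
```

Force is about zero and the sleeve hasn't followed past the catch. I'll draw clear.

>>> arm_command --rows '[{"fingers": 40,"travel": [-0.5,0,0],"roll": 0},{"fingers": 40,"travel": [-1.2,0,0],"roll": 0},{"fingers": 40,"travel": [-2,0,0],"roll": 0},{"fingers": 40,"travel": [-3,0,0],"roll": 0},{"fingers": 40,"travel": [-4,0,-1],"roll": 0},{"fingers": 40,"travel": [-6,0,-4],"roll": 0},{"fingers": 40,"travel": [-9,0,-8],"roll": 0},{"fingers": 40,"travel": [-12,0,-12],"roll": 0},{"fingers": 40,"travel": [-15,0,-15],"roll": 0},{"fingers": 40,"travel": [-18,0,-15],"roll": 0}]'

```text
time_s: 18.3
tcp_pos: [0.4463, -0.1369, 0.206]
ee_rot: [[0.081, -0.997, 0.012], [-0.997, -0.081, -0.001], [0.002, -0.012, -1.0]]
wrist_force: [0.7, -0.5, -1.1]
gripper_width: 0.398
```

>>> arm_command --rows '[{"fingers": 40,"travel": [-4,0,0],"roll": 0},{"fingers": 40,"travel": [-8,0,0],"roll": 0},{"fingers": 40,"travel": [-8,0,0],"roll": 0},{"fingers": 40,"travel": [-8,0,0],"roll": 0}]'

```text
time_s: 18.7
tcp_pos: [0.4373, -0.0574, 0.2011]
ee_rot: [[0.083, -0.997, 0.001], [-0.997, -0.083, 0.0], [-0.0, -0.001, -1.0]]
wrist_force: [-0.2, 0.2, -0.3]
gripper_width: 0.402
```

```bash
python3 -c "
from h import *
st()
im,d=capture('top'); P=cloud('top',d)+[0,0,.002]; w=P-O
a=np.stack([w@Xh,w@Y,P[...,2]],-1)*1000
from scipy.optimize import least_squares
for lo in(-44,-30,-15,0,10):
    c=a[(a[...,1]>=lo)&(a[...,1]<lo+15)&(a[...,0]>125)&(a[...,0]<183)&(a[...,2]>55)]
    if len(c)>8: print(lo,len(c),np.round(least_squares(lambda t:np.hypot(c[:,0]-t[0],c[:,2]-t[1])-25,[158,50],loss='soft_l1').x,1))
c=a[(abs(a[...,1])<7)&(a[...,0]>118)&(a[...,0]<136)]; print('catch height over deck',np.round(np.percentile(c[:,2]-c[:,0]*.158,[50,80,95]),1),len(c))
for l in('spare_a','brush'): print(l,[(np.round(x['position'],3).tolist(),round(x['p'],2)) for x in search_frame('top',l)[:3]])
im2,_=capture('scene')
A=cv2.resize(im[150:290,210:400,::-1],(570,420),interpolation=cv2.INTER_CUBIC);B=cv2.resize(im2[170:260,220:400,::-1],(570,285),interpolation=cv2.INTER_CUBIC)
cv2.imwrite('pics/end.png',cv2.resize(np.vstack([A,B]),(480,594)))"
```

```text
t 18.7 tcp ramp mm [-142.7   -2.6  201.1] F [-0.2  0.2 -0.3] w 0.402
-44 180 [160.3  50.2]
-30 208 [160.2  50.5]
-15 204 [159.9  50.2]
0 207 [160.   50.5]
10 160 [159.9  50.5]
catch height over deck [ 4.7  9.4 12.3] 80
spare_a [([0.574, -0.364, 0.061], 0.84), ([0.567, -0.299, 0.06], 0.61)]
brush [([0.374, -0.295, 0.009], 0.79)]
```

View pics/end.png

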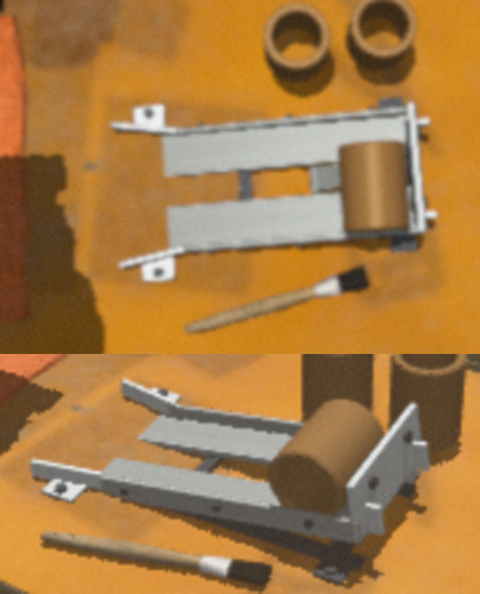

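The picture shows the sleeve square at the head of the ramp. Its axis is at ramp x ≈ 160 mm, and the catch is raised behind it. The spares and the brush haven't moved.

```bash
python3 -c "
from station import *
print(finish_job())"
```

```text
the job is handed in; nothing more can be done
None
```

The sleeve is up the ramp, over the catch and held between the catch and the end stop. I handed the job in at about 19 s on the robot's clock.

**How it was pushed:** Two fingertips, astride the catch, rolled it up at 15–30 mm/s. On the slope the wrist force stayed near 1–4 N. I then pressed it against the stop, where the force rose to 9.6 N and the arm stopped advancing. After that I backed off slowly and lifted the fingers clear.

**Last checks:**
- **Sleeve:** it is square, with its axis at ramp x ≈ 160 mm. The home position is about 159 mm and my measurements are good to about 2 mm.
- **Catch:** it measured about 12 mm above the deck behind the sleeve, so it is up. The sleeve stayed put once the fingers left it.
- **Spares and brush:** both spares and the brush read within a few millimetres of their starting positions.
- **Robot:** the wrist force was about zero and it was touching nothing.

**What did not go perfectly:**
- The sleeve started about 6° off square and drifted about 10 mm toward one guide before it straightened out.
- On the flat before the ramp it may have rolled a few millimetres ahead of the fingers.
- On the slope it stayed against the fingers. In the last few millimetres before the stop the force dropped to about zero, so contact there was light or briefly lost. I saw no roll-back.
- One camera check failed to find the sleeve partway up, so I tracked it from the depth image instead.

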